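# Ready a plaster mould on its turntable and shift the drive's gated lever to run

### The arm

A 6-joint arm with a two-finger parallel gripper is mounted at the origin on the work surface. World frame = base frame: x ahead of the robot, y to its left, z up, the work surface at z = 0. Lengths are in m, angles in degrees, forces in N, time in s.
With the tool pointing down it reaches from about 0.375 to 0.975 m from the base axis. Payload 3.8 kg.
Tool frame: the origin (TCP) lies at the very end of the fingers, on their centre line; the grasp point (between the pads) lies 19 mm behind it; z points along the fingers, y is the direction in which the jaws open and shut (so a half turn about z gives the same grasp; the last joint's range is limited). The gripper opens to 85 mm and grips with 20 to 120 N. Pads are 22 mm wide; open, the fingers measure 114 mm over their backs; the gripper's body (76 mm by 85 mm) begins 54 mm behind the grasp point. The pads swing forward as they close: fully open they stand 13 mm farther back than shut.
Start: joints at [-71.098, 15.12, 91.902, -0, 72.978, -2.114], TCP at [0.242, -0.63, 0.231] pointing down, gripper open.
Joint ranges: [-150.88, 150.88], [-54.13, 125.18], [17.81, 147.31], [-75.09, 255.09], [0, 152.58], [-146.25, 146.25]. Speed limits (degrees/s): [147.25, 147.25, 180, 180, 180, 180].

### API

Orientations are given as [roll, pitch, yaw] about the fixed x, y, z axes, in that order (R = Rz(yaw) Ry(pitch) Rx(roll)).
In Python, from rig import robot gives the robot as it stands. Calls block until the motion is done:
- robot.move_pose(position, orientation): joint-space move of the TCP to a pose.
- robot.move_straight(position, attitude=None, feed=0.15, stop_force=None): straight line of the TCP; attitude=None keeps the orientation; feed is the mean speed in m/s. With stop_force (N) it stops when the force on the tool has changed by that much, and returns True; else False.
- robot.goto_joints(angles): joint-space move.
- robot.open() and robot.close(effort=None): open the fingers fully, or close them until they stop; effort is the grip in N (None keeps the last).
- robot.pause(seconds).
- robot.inverse_kinematics(position, orientation): joint angles nearest the present ones, or None.
- robot.get_state(): the state.
- robot.camera(name): name is "side" or "top" or "wrist"; returns a dict with "color" (400x640x3 uint8, red, green, blue), "K" (3x3 intrinsics, pixels), "R" (3x3) and "t" (3): a world point X has camera coordinates R X + t; the wrist camera has in their place "tool_from_camera" (4x4, takes a point from camera to tool coordinates, whose origin is the TCP and whose axes are the flange's). Camera axes: x right, y down, z forward; pixel columns grow to the right and rows downward; lengths in m; the calibration is good to about 2 mm. A picture is of the moment at which its call begins: read the wrist's pose just before it. There is no depth.
A pose or a line that the arm cannot do raises robot.MotionError and nothing moves.
- robot.hand_in(): hands the job in, once; it reports no verdict.
Trained networks look in a picture, given as the dict that the camera call returned (one of the last four; its "shot" number tells which), for a name from the list of things; names that differ only in an ending like _2 or _b are one class to them, and where a whole thing is asked for, a point or a joint stands for the part that bears it (a point fixed in the world has none). Each returns a list of dicts, best first, with "confidence" (0 to 1); they miss things now and then, are a little off and sometimes report something else, mostly with a low value. They report only what shows in the picture. A call takes as long as a camera call.
- robot.boxes_of(target, picture): "at" ([column, row] as shares, 0 to 1, of the picture: columns of its width, rows of its height, amid what is visible of it).
- robot.cut_out(target, picture): "region" (400x640 bool, what is visible of it) and "at" ([column, row] as shares, 0 to 1, of the picture: columns of its width, rows of its height, amid what is visible of it).
- robot.spot_point(target, picture): "at" ([column, row] as shares, 0 to 1, of the picture: columns of its width, rows of its height: a listed point, or the origin of a listed thing).
The state is a dict: "time": time; "qpos": joint angles; "dq": joint speeds; "joint_torque": joint torques, N m; "eef_pos": TCP position; "orientation": TCP orientation; "contact_force": force on the tool from outside, world axes, zero at the start; "moment": the same for the moment, N m; "opening": finger opening in m.
Only numpy, scipy, OpenCV 4.12 (cv2) and the standard library are available. Lean on these libraries where they do the work, as an engineer would, in place of code of your own. Each camera call takes 0.05 s, during which the arm holds its last target.

### The job

First take the rasp off the plaster mould and lay it flat in the grey tool tray without dropping it. Then touch off the mould by pressing its three spring pins lightly, past half-way down, one after the other: red, then yellow, then blue. Last, move the console's lever through its zigzag gate from the white mark to the far end at the green mark, pausing about half a second in the orange corner and again in the purple corner, let go of it there, and leave everything else on the bench where it stands.

Things in the scene. Friction and masses are not known exactly. Their poses are not given: they have to be found in the camera images.
- mould: White plaster slab 210 (x) x 165 (y) x 40 mm clamped on a dark round turntable (260 mm across, 30 mm high); all fixed. Origin: centre of the turntable's underside on the table. Slab's upper face: 70 mm above the table. A half ball of radius 36 mm stands on that face at x +42, y 0 mm.
- rasp: The rasp: wooden handle 95 x 22 mm, 20 mm thick, then dark flat steel blade 75 x 16 mm, 8 mm thick; 170 mm long, 60 to 130 g. At first it lies flat across the mould's upper face, along the mould's y, at about x -42 mm. Origin: on its underside, mid length; x runs from handle to blade.
- rasp_grip (a point): Point to grip the rasp: in the wooden handle close to the balance point, half-way up (10 mm above its underside). x runs along the rasp from handle to blade, z is up. Handle is 22 mm wide here (along y).
- tray: Grey open tool tray, fixed, outside 240 (its x) x 120 (its y) x 35 mm high, walls and floor 4 to 5 mm thick. Origin: centre of its underside on the table.
- console: Green drive console, fixed, 200 x 180 mm; gate plate's top 100 mm high. Origin: centre of its underside = the lever's pivot. x ahead, y left. Zigzag slot; knob's path, mm from the origin: white start (-56, +23), ahead to (-19, +23), right to the orange corner (-19, -23), ahead to (+19, -23), left to the purple corner (+19, +23), ahead to the green end (+56, +23).
- lever_knob (a point): Centre of the lever's black ball knob, 40 mm across, 165 mm from the pivot (the console's origin) on a 9 mm steel stem. It moves on a sphere about the pivot: about 153 mm above the table at the gate's ends, 162 mm near the middle. It tilts with light friction (1 N at the knob), stays where it is left, and has about 4 mm of play in the slot.
- gate_fore (a joint): Lever's tilt along the console's x, rad: about -0.33 at the white mark, -0.11 in the first crossing (orange), +0.11 in the second crossing (purple), +0.33 at the green end. Play +-0.026.
- gate_side (a joint): Lever's tilt along the console's y, rad: +0.14 in the left lane (white, purple, green), -0.14 in the right lane (orange). Play +-0.026.
- pin_red_top (a point): Centre of the top of the red spring-loaded locating pin: a red cap of 20 mm diameter in a brass collar of 36 mm (12 mm high), at x -84, y +62 mm of the mould. Its top centre when up is 26 mm above the mould's upper face (96 mm above the table); pressed straight down.
- pin_red (a joint): How far the red pin is pressed down, m: 0 up, 0.010 fully down. It starts to move at 2 N and is fully down at 6 N; springs back. It counts as touched beyond 0.004.
- pin_yellow_top (a point): Centre of the top of the yellow spring-loaded locating pin: a yellow cap of 20 mm diameter in a brass collar of 36 mm (12 mm high), at x +84, y +62 mm of the mould. Its top centre when up is 26 mm above the mould's upper face (96 mm above the table); pressed straight down.
- pin_yellow (a joint): How far the yellow pin is pressed down, m: 0 up, 0.010 fully down. It starts to move at 2 N and is fully down at 6 N; springs back. It counts as touched beyond 0.004.
- pin_blue_top (a point): Centre of the top of the blue spring-loaded locating pin: a blue cap of 20 mm diameter in a brass collar of 36 mm (12 mm high), at x +42, y -64 mm of the mould. Its top centre when up is 26 mm above the mould's upper face (96 mm above the table); pressed straight down.
- pin_blue (a joint): How far the blue pin is pressed down, m: 0 up, 0.010 fully down. It starts to move at 2 N and is fully down at 6 N; springs back. It counts as touched beyond 0.004.
- jug: Bystander: clear measuring jug, 90 mm wide, 120 mm tall. Origin: centre of its underside.
- head_form: Bystander: white plaster head form, 130 mm wide, 162 mm tall. Origin: centre of its underside.
- egg_form: Bystander: cream egg-shaped form, 64 mm wide, 72 mm tall, standing near the far end of the tool tray. Origin: centre of its underside.
- glue: Bystander: white bottle with orange cap, 60 mm wide, 150 mm tall. Origin: centre of its underside.
- marker: Bystander: green marker pen, 130 x 16 x 14 mm, lying on the table. Origin: centre of its underside.
- brush: Bystander: brush, 190 mm long, lying on the table. Origin: about mid length, on its underside.
- jar: Bystander: green glass jar, 70 mm wide, 90 mm tall. Origin: centre of its underside.

How it is judged:
By the outcome, as a careful person would: the job done as asked, in the order asked, and still so for the second after the job is handed in, with the robot touching nothing.
It also fails if it takes over 72 s, if anything falls off the work surface, if the arm or the gripper's body presses on something with over 40 N, if the wrist force passes 120 N, or if a joint passes its speed limit or range.

## Working session

There is one attempt and no reset: what is moved stays moved. The work goes in short steps, each a Python script; the robot and the scene stay as the last script left them, time stands still between calls to the robot, and variables do not carry over. Pictures are saved under pics/ and viewed, and the job is handed in when it is done.

```bash
ls; mkdir -p pics
python3 - <<'E'
from rig import robot
import cv2
s=robot.get_state();print(s)
for n in("side","top","wrist"):
    p=robot.camera(n);cv2.imwrite(f"pics/{n}0.png",p["color"][:,:,::-1])
    print(n,{k:(v.tolist() if hasattr(v,'tolist') else v) for k,v in p.items() if k!="color"})
print(robot.get_state()["time"])
E
```

```text
pics
{'time': 0.0, 'qpos': array([-7.10978619e+01,  1.51683416e+01,  9.19820012e+01, -7.20352732e-04,
        7.29762038e+01, -2.11410809e+00]), 'dq': array([ 0.13009609,  0.00651795, -0.02422043,  0.0195879 ,  0.04260983,
        0.0248229 ]), 'joint_torque': array([-1.04717976e-03, -5.15119064e+01, -3.67315471e+01, -1.42605204e-04,
        1.27992526e-02, -2.43793657e-06]), 'eef_pos': array([ 0.24183604, -0.6294091 ,  0.22996458]), 'orientation': array([-1.79873514e+02, -3.98041788e-03,  2.10164535e+01]), 'contact_force': array([-0.17146633,  0.33521195,  0.53383892]), 'moment': array([ 0.03189093,  0.02762461, -0.01293779]), 'opening': 0.08521575523235134}
side {'K': [[433.3314784200103, 0.0, 320.97456431080013], [0.0, 433.3314784200103, 198.9581693180934], [0.0, 0.0, 1.0]], 'R': [[-0.712788076514929, -0.7011636435833931, -0.01739835897457755], [-0.4119836569963822, 0.43863164691289713, -0.7986687327636953], [0.5676289495313246, -0.5621137102431681, -0.6015193699380135]], 't': [0.40734908123857494, 0.32257801447940404, 1.1430992166084692], 'shot': 1}
top {'K': [[417.6893811807088, 0.0, 314.072875936176], [0.0, 417.6893811807088, 202.09569443678174], [0.0, 0.0, 1.0]], 'R': [[-0.00437605913225464, -0.9998559760680792, 0.016397476251523217], [-0.9936231582629811, 0.0025001196711486305, -0.11272430423439624], [0.1126670735839438, -0.016786200361552695, -0.9934909934203995]], 't': [-0.008667106650391486, 0.5622848357546518, 1.3530525902549804], 'shot': 2}
wrist {'K': [[304.3303624732759, 0.0, 314.0682025408622], [0.0, 304.3303624732759, 200.49500579457802], [0.0, 0.0, 1.0]], 'tool_from_camera': [[-0.00082081219848436, -0.9600919885075773, -0.2796832134235069, 0.07256730967894942], [0.9999983406311641, -0.0012429165017866857, 0.0013318759275375083, -4.5580555749102913e-05], [-0.001626346288951638, -0.2796816561058907, 0.9600914155618793, -0.14257088222477002], [0.0, 0.0, 0.0, 1.0]], 'shot': 3}
0.15
```

View pics/top0.png

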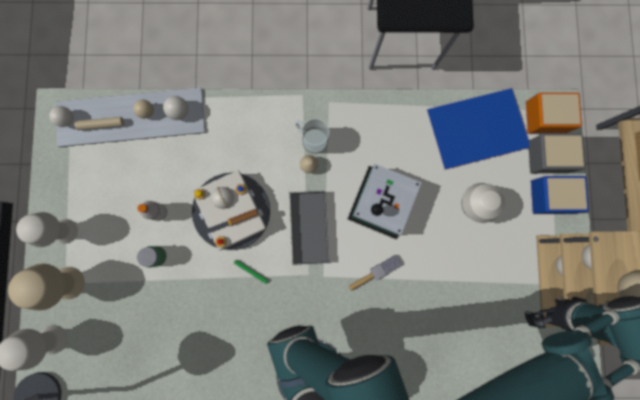

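View pics/side0.png

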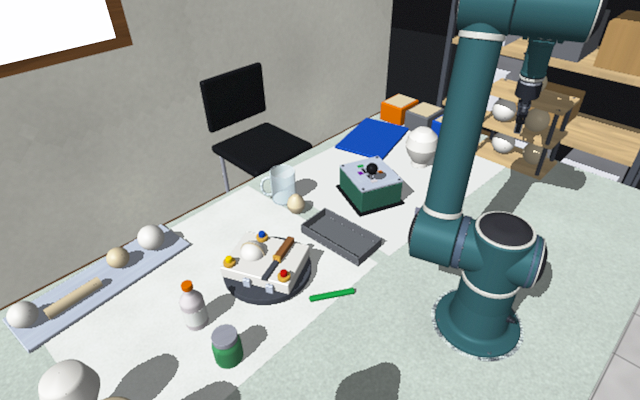

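```bash
cat > h.py <<'E'
import numpy as np,cv2
from rig import robot
def ray(p,u,v):
    d=np.linalg.inv(p["K"])@[u,v,1]; R=np.array(p["R"]);t=np.array(p["t"])
    return -R.T@t,R.T@d
def atz(p,u,v,z):
    o,d=ray(p,u,v); return o+d*(z-o[2])/d[2]
def proj(p,X):
    c=np.array(p["R"])@np.array(X)+p["t"]; q=np.array(p["K"])@c; return q[:2]/q[2]
def tri(obs):
    A=np.zeros((3,3));b=np.zeros(3)
    for p,u,v in obs:
        o,d=ray(p,u,v);d=d/np.linalg.norm(d);M=np.eye(3)-np.outer(d,d);A+=M;b+=M@o
    return np.linalg.solve(A,b)
def worldcam(p,s):
    from scipy.spatial.transform import Rotation as Ro
    T=np.eye(4);T[:3,:3]=Ro.from_euler('xyz',s["orientation"],degrees=True).as_matrix();T[:3,3]=s["eef_pos"]
    W=np.linalg.inv(T@np.array(p["tool_from_camera"]));p["R"]=W[:3,:3];p["t"]=W[:3,3];return p
E
python3 - <<'E'
from h import *
cams={n:robot.camera(n) for n in("side","top")}
for n in ["mould","rasp","rasp_grip","tray","console","lever_knob","pin_red_top","pin_yellow_top","pin_blue_top","jug","head_form","egg_form","glue","jar"]:
    o={}
    for c,p in cams.items():
        r=robot.spot_point(n,p)
        if r: o[c]=(r[0]["at"][0]*640,r[0]["at"][1]*400,r[0]["confidence"])
    s=n+" "+str({c:np.round(v,2).tolist() for c,v in o.items()})
    if len(o)==2:
        X=tri([(cams[c],*v[:2]) for c,v in o.items()]); s+=" X "+str(X.round(4))+" err "+str([np.abs(proj(cams[c],X)-v[:2]).max().round(1) for c,v in o.items()])
    print(s)
print(robot.get_state()["time"])
E
```

```text
mould {'side': [266.69, 273.4, 0.63], 'top': [233.09, 209.68, 0.89]} X [ 0.5419  0.2644 -0.0121] err [np.float64(0.0), np.float64(0.0)]
rasp {'side': [279.87, 259.52, 0.9], 'top': [232.7, 224.2, 0.89]} X [0.4876 0.25   0.0735] err [np.float64(0.1), np.float64(0.1)]
rasp_grip {'side': [279.42, 251.0, 0.98], 'top': [237.18, 218.12, 0.72]} X [0.5062 0.2344 0.0837] err [np.float64(0.2), np.float64(0.1)]
tray {'side': [336.7, 239.6, 0.82], 'top': [309.82, 223.48, 0.68]} X [ 0.4947  0.0037 -0.0175] err [np.float64(0.1), np.float64(0.1)]
console {'side': [368.58, 196.08, 0.94], 'top': [385.41, 204.08, 0.91]} X [ 0.564  -0.2526 -0.0125] err [np.float64(1.5), np.float64(1.2)]
lever_knob {'side': [259.78, 232.52, 0.6], 'top': [237.82, 185.08, 0.65]} X [0.6076 0.2296 0.0909] err [np.float64(1.4), np.float64(0.9)]
pin_red_top {'side': [332.42, 294.88, 0.49], 'top': [223.49, 241.2, 0.4]} X [0.3783 0.2463 0.0286] err [np.float64(24.2), np.float64(17.2)]
pin_yellow_top {'side': [230.02, 256.0, 0.6], 'top': [193.47, 189.32, 0.49]} X [0.5875 0.3607 0.1017] err [np.float64(4.1), np.float64(2.7)]
pin_blue_top {'side': [262.59, 231.32, 0.45], 'top': [238.78, 189.68, 0.52]} X [0.593  0.2262 0.1018] err [np.float64(0.6), np.float64(0.4)]
jug {'side': [284.42, 271.2, 0.66], 'top': [315.52, 139.4, 0.76]} X [ 0.8943 -0.0436 -0.4872] err [np.float64(5.5), np.float64(4.2)]
head_form {'side': [419.52, 163.6, 0.88], 'top': [467.9, 201.92, 0.9]} X [ 0.5572 -0.5433 -0.0019] err [np.float64(2.6), np.float64(2.4)]
egg_form {'side': [297.28, 209.8, 0.68], 'top': [307.2, 225.0, 0.63]} X [0.5237 0.059  0.1257] err [np.float64(20.6), np.float64(15.2)]
glue {'side': [196.48, 323.0, 0.78], 'top': [158.53, 211.6, 0.65]} X [ 0.5352  0.5139 -0.0062] err [np.float64(0.2), np.float64(0.1)]
jar {'side': [226.69, 356.88, 0.88], 'top': [155.39, 257.12, 0.72]} X [0.3848 0.5181 0.0017] err [np.float64(1.0), np.float64(0.5)]
1.65
```

The top view is soft and the side view shows all of it: the mould (233,210 in the top view) has the rasp's handle toward the right, with tray at (312,228) and console at (388,202). Next is a closer wrist view over the mould and tray.

Run:
```python
from h import *
import pickle
robot.move_pose([0.50,0.19,0.36],[180,0,114])
s=robot.get_state();p=worldcam(robot.camera("wrist"),s)
print(s["time"],s["qpos"].round(1),s["eef_pos"],s["orientation"])
pickle.dump(p,open("w1.pkl","wb"))
cv2.imwrite("pics/w1.png",p["color"][:,:,::-1])
for n,z in [("mould",0),("rasp",.07),("rasp_grip",.08),("tray",0),("pin_red_top",.096),("pin_yellow_top",.096),("pin_blue_top",.096),("egg_form",0)]:
    for r in robot.spot_point(n,p)[:2]:
        u,v=r["at"][0]*640,r["at"][1]*400
        print(n,round(r["confidence"],2),round(u,1),round(v,1),atz(p,u,v,z).round(4))
```

```text
4.7 [18.1 -3.2 98.7 -0.  84.5 -5.9] [0.50027204 0.1893637  0.35978438] [-1.79977810e+02  1.01099463e-02  1.13932566e+02]
mould 0.63 351.5 120.5 [0.5328 0.2661 0.    ]
rasp 0.7 329.7 120.9 [0.4974 0.252  0.07  ]
rasp_grip 0.66 329.2 131.2 [0.5018 0.2395 0.08  ]
tray 0.58 262.7 238.6 [0.4769 0.0183 0.    ]
pin_red_top 0.56 298.0 73.9 [0.4363 0.2875 0.096 ]
pin_yellow_top 0.62 328.6 118.7 [0.4934 0.254  0.096 ]
pin_yellow_top 0.61 430.0 72.1 [0.585  0.3556 0.096 ]
pin_blue_top 0.64 395.9 168.3 [0.6034 0.2321 0.096 ]
egg_form 0.6 366.1 285.8 [0.6885 0.0076 0.    ]
```

View pics/w1.png

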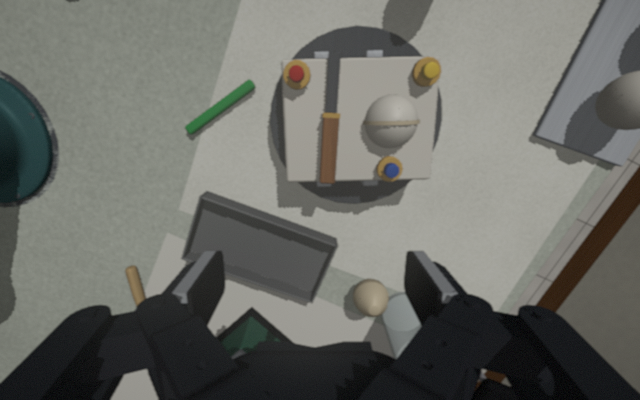

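The wrist view is sharp: red pin (297,74), yellow (432,70), blue (391,170), rasp handle from (331,113) to (327,182), and the tray at around (262,247). I'll refine these by colour and edges.

```bash
cat > an.py <<'E'
from h import *
import pickle
p=pickle.load(open("w1.pkl","rb"));im=p["color"];hsv=cv2.cvtColor(im,cv2.COLOR_RGB2HSV)
def cen(m,box):
    x0,y0,x1,y1=box;q=np.zeros_like(m);q[y0:y1,x0:x1]=m[y0:y1,x0:x1]
    n,l,st,c=cv2.connectedComponentsWithStats(q.astype(np.uint8));i=1+st[1:,4].argmax();return c[i],st[i],l==i
H,S,V=[hsv[:,:,i].astype(int) for i in range(3)]
r,_,mr=cen(((H<7)|(H>173))&(S>150),(275,55,320,95))
y,_,my=cen((H>24)&(H<35)&(S>120),(405,50,450,95))
b,_,mb=cen((H>105)&(H<130)&(S>110),(370,150,415,190))
P=[]
for n,c,m in(("r",r,mr),("y",y,my),("b",b,mb)):
    X=atz(p,*c,.092);P.append(X);print(n,c.round(1),m.sum(),X.round(4))
P=np.array(P)[:,:2];Q=np.array([[-84,62],[84,62],[42,-64]])/1000
pc,qc=P.mean(0),Q.mean(0)
U,_,Vt=np.linalg.svd((Q-qc).T@(P-pc));R=Vt.T@U.T;t=pc-R@qc
print("yaw",np.degrees(np.arctan2(R[1,0],R[0,0])),"t",t,"res",(P-(Q@R.T+t)).round(4).tolist())
h,st,mh=cen((H>5)&(H<20)&(S>110),(310,105,350,195))
print("handle",h,st)
cnt=np.argwhere(mh)[:,::-1].astype(float)
W=np.array([atz(p,u,v,.088)[:2] for u,v in cnt])
M=(W-t)@R
rect=cv2.minAreaRect((M*1000).astype(np.float32));print("handle in mould mm",rect)
print("handle centre world",R@(np.array(rect[0])/1000)+t)
L=(M-M.mean(0));ev=np.linalg.svd(L,full_matrices=False)[2][0];print("axis",ev)
big=cv2.resize(im[30:200,260:460],None,fx=4,fy=3.5,interpolation=cv2.INTER_CUBIC);cv2.imwrite("pics/c1.png",big[:,:,::-1])
cv2.imwrite("pics/c2.png",cv2.resize(im[180:310,170:350],None,fx=4,fy=4,interpolation=cv2.INTER_CUBIC)[:,:,::-1])
E
python3 an.py
```

```text
Traceback (most recent call last):
  File "an.py", line 9, in <module>
    y,_,my=cen((H>24)&(H<35)&(S>120),(405,50,450,95))
           ~~~^^^^^^^^^^^^^^^^^^^^^^^^^^^^^^^^^^^^^^^
  File "an.py", line 6, in cen
    n,l,st,c=cv2.connectedComponentsWithStats(q.astype(np.uint8));i=1+st[1:,4].argmax();return c[i],st[i],l==i
                                                                      ~~~~~~~~~~~~~~~^^
ValueError: attempt to get argmax of an empty sequence
```

```bash
python3 - <<'E'
import pickle,cv2
p=pickle.load(open("w1.pkl","rb"));h=cv2.cvtColor(p["color"],cv2.COLOR_RGB2HSV)
print(h[60:84:3,424:442:3].tolist()[2:6]); print(h[140,325:333].tolist())
E
sed -i 's/(H>24)&(H<35)&(S>120)/(H>=21)\&(H<35)\&(S>150)/' an.py; python3 an.py
```

```text
[[[23, 139, 112], [23, 154, 164], [24, 154, 166], [24, 154, 164], [24, 159, 164], [21, 119, 150]], [[23, 147, 127], [24, 153, 160], [24, 153, 162], [24, 155, 160], [24, 155, 160], [21, 133, 151]], [[23, 139, 121], [24, 155, 155], [24, 152, 156], [23, 155, 156], [23, 154, 157], [21, 121, 146]], [[21, 118, 91], [23, 151, 142], [23, 153, 153], [23, 155, 150], [22, 142, 135], [20, 82, 147]]]
[[13, 107, 112], [14, 110, 109], [13, 110, 109], [14, 113, 108], [13, 109, 110], [13, 109, 108], [13, 104, 105], [14, 104, 103]]
r [296.1  71.6] 102 [0.4327 0.2893 0.092 ]
y [431.1  69.3] 141 [0.5857 0.36   0.092 ]
b [391.3 170. ] 121 [0.6    0.2273 0.092 ]
yaw 24.69754395712314 t [0.53509997 0.26818478] res [[-0.0002, -0.0001], [0.0001, 0.0003], [0.0, -0.0003]]
handle [326.98969072 159.13402062] [323 148  11  22  97]
handle in mould mm ((-44.236534118652344, -48.09153747558594), (28.677335739135742, 13.664271354675293), 89.65980529785156)
handle centre world [0.51500392 0.2060091 ]
axis [ 0.11140151 -0.99377548]
```

```bash
sed -i 's/(H>5)&(H<20)&(S>110)/(H>5)\&(H<20)\&(S>85)\&(V<200)/' an.py; python3 an.py|tail -4
```

```text
handle [328.55064655 148.96875   ] [320 116  19  67 928]
handle in mould mm ((-43.358184814453125, -36.7902946472168), (88.69738006591797, 19.823362350463867), 86.73725891113281)
handle centre world [0.51107995 0.21664357]
axis [-0.06252885 -0.99804316]
```

View pics/c2.png

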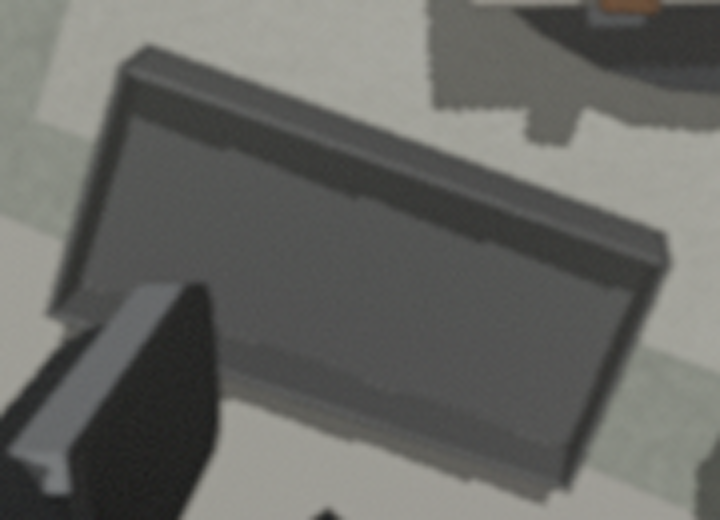

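View pics/c1.png

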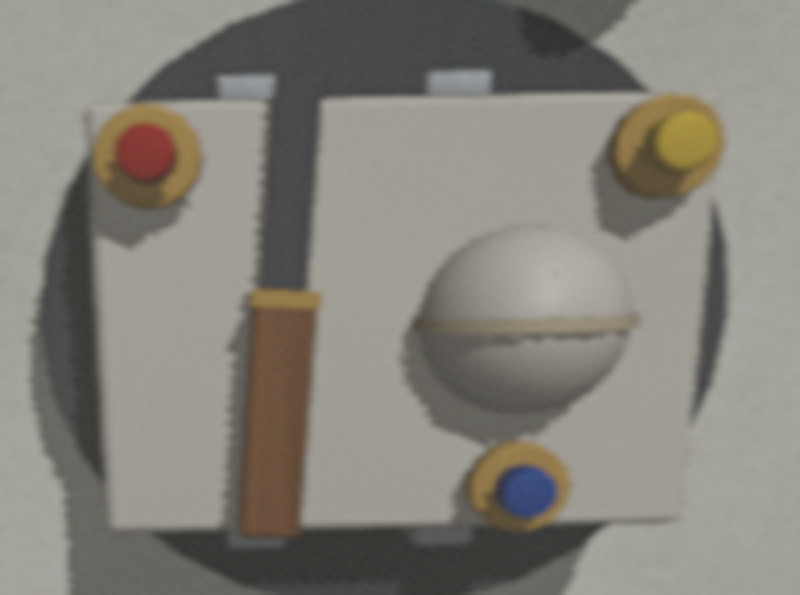

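```bash
cat >> an.py <<'E'
print('----')
C=np.array([[122,68],[668,265],[568,488],[50,312]])/4+[170,180]
T=np.array([atz(p,*c,.035)[:2] for c in C]);print(T.round(4))
print("sides",[np.linalg.norm(T[i]-T[(i+1)%4]).round(4) for i in range(4)],"c",T.mean(0))
d=T[1]-T[0]+T[2]-T[3];print("tray yaw",np.degrees(np.arctan2(d[1],d[0])))
e=[(331.2,114,.090),(327.7,182.5,.090)]
for u,v,z in e:
    X=atz(p,u,v,z)[:2];print("handle end mould",((X-t)@R).round(4))
print("net grip mould",((np.array([.5018,.2395])-t)@R).round(4),((np.array([.5062,.2344])-t)@R).round(4), "net rasp",((np.array([.4974,.252])-t)@R).round(4),((np.array([.4876,.25])-t)@R).round(4))
# overlays
ov=im.copy()
def tw(c,yaw,pts):
    a=np.radians(yaw);Rm=np.array([[np.cos(a),-np.sin(a)],[np.sin(a),np.cos(a)]]);return [np.r_[Rm@np.array(q[:2])+c,q[2]] for q in pts]
ty=np.degrees(np.arctan2(d[1],d[0]))
for hx,hy,z,col in((.12,.06,.035,(255,0,0)),(.12,.06,0,(0,255,0)),(.1155,.0555,.0045,(0,0,255))):
    pts=tw(T.mean(0),ty,[(hx,hy,z),(hx,-hy,z),(-hx,-hy,z),(-hx,hy,z)])
    q=np.array([proj(p,x) for x in pts])
    cv2.polylines(ov,[np.round(q*16).astype(int)],True,col,1,cv2.LINE_AA,4)
for hx,hy,z,col in((.105,.0825,.07,(255,0,0)),):
    pts=[np.r_[R@np.array(q)+t,z] for q in((hx,hy),(hx,-hy),(-hx,-hy),(-hx,hy))]
    q=np.array([proj(p,x) for x in pts]);cv2.polylines(ov,[np.round(q*16).astype(int)],True,col,1,cv2.LINE_AA,4)
cv2.imwrite("pics/ov.png",cv2.resize(ov[30:320,165:465],None,fx=2,fy=2,interpolation=cv2.INTER_CUBIC)[:,:,::-1])
E
python3 an.py | sed -n '/----/,$p'
```

```text
----
[[ 0.36    0.0615]
 [ 0.5953  0.0723]
 [ 0.6005 -0.0433]
 [ 0.3652 -0.0535]]
sides [np.float64(0.2356), np.float64(0.1156), np.float64(0.2355), np.float64(0.1152)] c [0.48026155 0.00925854]
tray yaw 2.5539227600136405
handle end mould [-0.0401  0.0103]
handle end mould [-0.0448 -0.081 ]
net grip mould [-0.0422 -0.0121] [-0.0404 -0.0186] net rasp [-0.041  0.001] [-0.0508  0.0033]
```

View pics/ov.png

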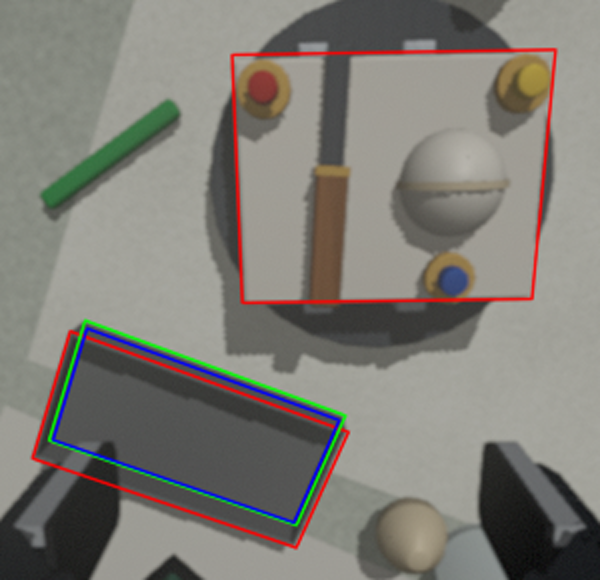

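```bash
cat > mould.py <<'E'
import numpy as np
a=np.radians(24.70);R=np.array([[np.cos(a),-np.sin(a)],[np.sin(a),np.cos(a)]]);t=np.array([.5351,.2682])
def mw(x,y,z): return np.r_[R@np.array([x,y])+t,z].tolist()
E
python3 - <<'E'
from h import *; from mould import *
robot.move_pose(mw(-.049,-.026,.15),[180,0,111.75])
print(robot.move_straight(mw(-.049,-.026,.078),feed=.12,stop_force=12))
s=robot.get_state();print(s["time"],s["eef_pos"],s["contact_force"])
robot.close(40)
s=robot.get_state();print(s["time"],s["eef_pos"],s["contact_force"],s["opening"])
p=robot.camera("wrist");cv2.imwrite("pics/g1.png",p["color"][:,:,::-1])
E
```

```text
False
6.7583 [0.50237542 0.22439299 0.07902794] [-0.15112639 -1.16955084  0.70779691]
7.3667 [0.5021836  0.22439553 0.07875867] [1.24786907 0.10755816 3.62424654] 0.020960807869768994
```

View pics/g1.png

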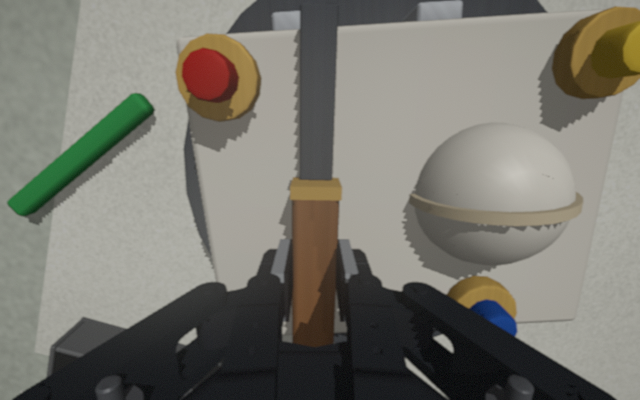

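The handle (316,260) is held squarely between the pads and the opening is 21 mm. Next: lift and carry it to the tray.

Run:
```python
from h import *; from mould import *
import pickle
robot.move_straight(mw(-.049,-.026,.17),feed=.12)
s=robot.get_state();print(s["time"],s["contact_force"],s["moment"],s["opening"])
robot.move_pose([.5088,.0106,.13],[180,0,182.55])
s=robot.get_state();print(s["time"],s["eef_pos"],s["orientation"],s["opening"])
p=worldcam(robot.camera("wrist"),s);cv2.imwrite("pics/t1.png",p["color"][:,:,::-1]);pickle.dump(p,open("t1.pkl","wb"))
```

```text
8.3333 [-0.54592373  0.27886214 -1.28153356] [-0.00421345 -0.03698907 -0.03265485] 0.02048609811454219
9.7833 [0.50870952 0.01087081 0.12973466] [ 1.79986226e+02 -2.60650123e-02 -1.77473313e+02] 0.020767380757111646
```

View pics/t1.png

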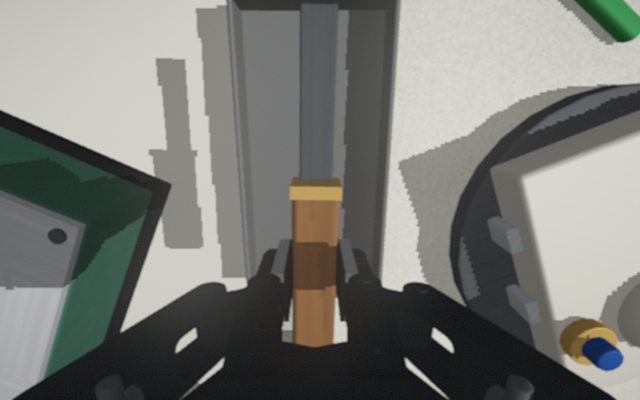

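Run:
```python
from h import *
import pickle
p=pickle.load(open("t1.pkl","rb"));ov=p["color"].copy()
a=np.radians(2.55);Rm=np.array([[np.cos(a),-np.sin(a)],[np.sin(a),np.cos(a)]]);c=np.array([.4803,.0093])
for hx,hy,z,col in((.12,.06,.035,(255,0,0)),(.1155,.0555,.0045,(0,255,255)),):
    P=np.array([(sx*hx,y,0) for y in(hy,-hy) for sx in np.linspace(-1,.3,40)])
    q=[proj(p,np.r_[Rm@x[:2]+c,z]) for x in P]
    for h in(q[:40],q[40:]): cv2.polylines(ov,[np.round(np.array(h)*16).astype(int)],False,col,1,cv2.LINE_AA,4)
for u,v,z in((318,4,.129),(316,182,.141)):print(atz(p,u,v,z))
cv2.imwrite("pics/t1o.png",cv2.resize(ov[0:300,170:460],None,fx=2,fy=2)[:,:,::-1])
```

```text
[0.39659947 0.00791954 0.129     ]
[0.4690934  0.01030572 0.141     ]
```

View pics/t1o.png

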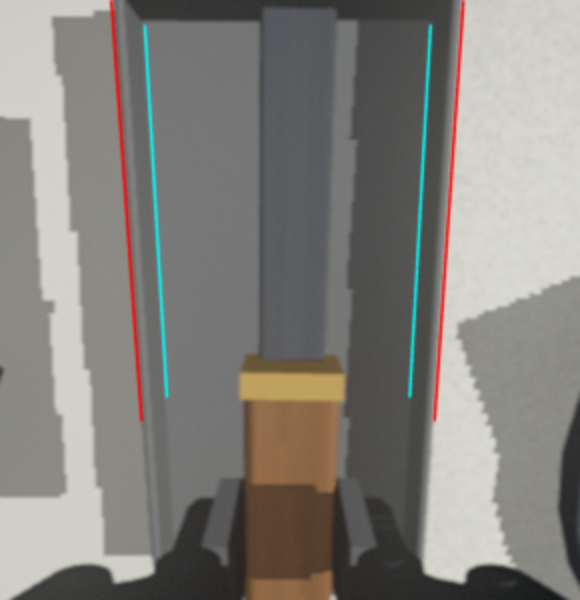

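The tray edges match the model symmetrically and the blade tip (318,4) lies inside the tray. I'll lower it until it touches.

Run:
```python
from h import *
robot.move_straight([.5088,.0106,.030],feed=.1)
s=robot.get_state();print(s["time"],s["eef_pos"],s["contact_force"])
print(robot.move_straight([.5088,.0106,.0115],feed=.02,stop_force=3))
s=robot.get_state();print(s["time"],s["eef_pos"],s["contact_force"])
p=robot.camera("wrist");cv2.imwrite("pics/t2.png",p["color"][:,:,::-1])
p=robot.camera("side");cv2.imwrite("pics/t2s.png",cv2.resize(p["color"][150:300,260:460],None,fx=4,fy=4)[:,:,::-1])
```

```text
10.9833 [0.50958813 0.01057475 0.03070594] [-0.24716632  0.17242937 -1.16386296]
True
11.7833 [0.50845351 0.0105809  0.01274029] [-0.31919572  0.32300834  4.70226107]
```

View pics/t2.png

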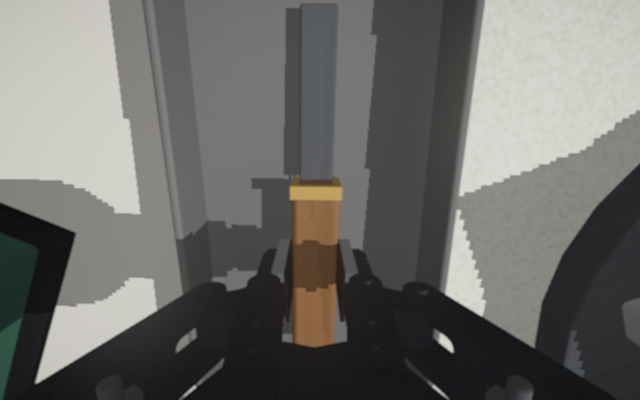

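View pics/t2s.png

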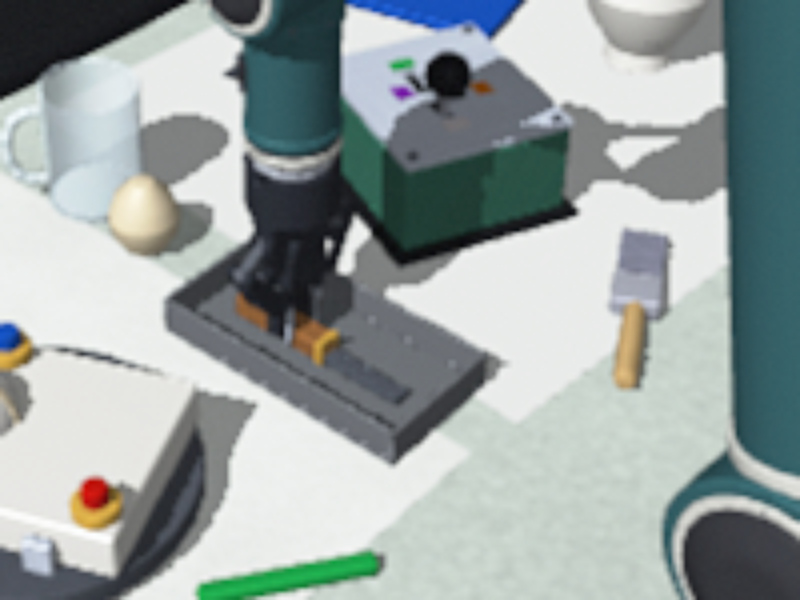

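Run:
```python
from h import *
robot.close(20);robot.open()
s=robot.get_state();print(s["time"],s["eef_pos"],s["contact_force"],s["opening"])
p=robot.camera("wrist");cv2.imwrite("pics/t3.png",p["color"][:,:,::-1])
```

```text
12.7417 [0.50734367 0.01063706 0.01189691] [-0.07315616  0.17625107  0.5037773 ] 0.08565049688223375
```

View pics/t3.png

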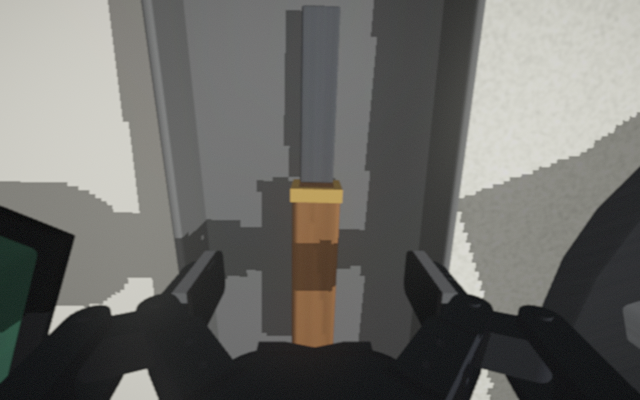

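It opened fully without touching the walls. Retreat, close, then press the pins.

Run:
```python
from h import *; from mould import *
robot.move_straight([.5088,.0106,.15],feed=.15)
robot.close(20)
robot.move_pose(mw(-.084,.062,.125),[180,0,114.7])
s=robot.get_state();print(s["time"],s["eef_pos"]-mw(-.084,.062,.125),s["contact_force"],s["opening"])
p=robot.camera("wrist");cv2.imwrite("pics/p0.png",p["color"][:,:,::-1])
robot.move_straight(mw(-.084,.062,.100),feed=.08)
f0=robot.get_state()["contact_force"]
print(robot.move_straight(mw(-.084,.062,.0883),feed=.025,stop_force=5.5))
robot.pause(.1)
s=robot.get_state();print(s["time"],s["eef_pos"],s["contact_force"]-f0)
p=robot.camera("wrist");cv2.imwrite("pics/p1.png",p["color"][:,:,::-1])
```

```text
16.1667 [ 2.31148127e-04 -3.06627959e-04  5.65653321e-05] [ 0.32827281  0.74779137 -0.30947042] 0.00022965002875070386
False
17.4 [0.43362883 0.28989351 0.08899457] [1.13901914 2.19351683 4.08721426]
```

View pics/p0.png

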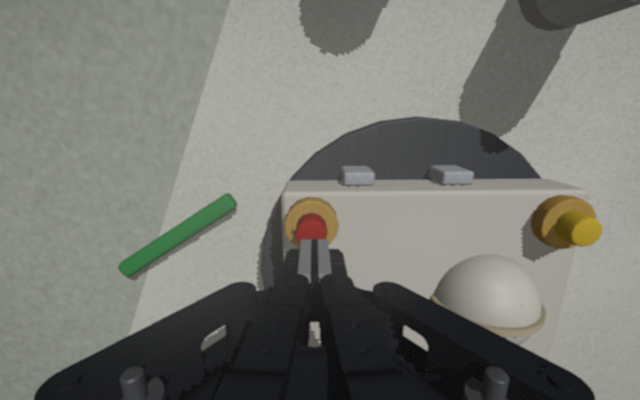

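View pics/p1.png

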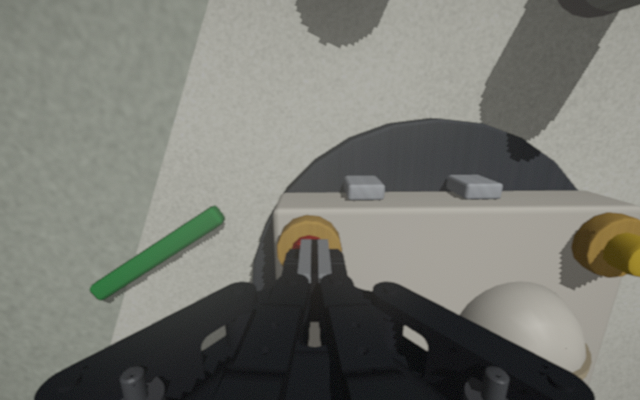

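The red cap is nearly sunk in its collar (310,245). By position it is about 7 mm down, by force about 5 mm. I'll press it slightly further for margin, then do yellow and blue.

Run:
```python
from h import *; from mould import *
def rep(l,f0=0):
    s=robot.get_state();print(l,round(s["time"],2),s["eef_pos"].round(4),(s["contact_force"]-f0).round(2))
robot.move_straight(mw(-.084,.062,.0876),feed=.02,stop_force=4); robot.pause(.1); rep("red")
robot.move_straight(mw(-.084,.062,.122),feed=.1); rep("red up")
for n,x,y in(("yellow",.084,.062),("blue",.042,-.064)):
    robot.move_straight(mw(x,y,.125),feed=.2)
    robot.move_straight(mw(x,y,.100),feed=.08)
    robot.pause(.1);f0=robot.get_state()["contact_force"]
    print(robot.move_straight(mw(x,y,.0876),feed=.025,stop_force=7)); robot.pause(.15)
    rep(n,f0)
    p=robot.camera("wrist");cv2.imwrite(f"pics/p_{n}.png",p["color"][:,:,::-1])
    robot.move_straight(mw(x,y,.125),feed=.1)
```

```text
red 17.8 [0.4336 0.2899 0.088 ] [3.46 1.81 5.45]
red up 18.29 [0.4319 0.2888 0.1212] [0.26 0.6  0.13]
False
yellow 20.65 [0.5862 0.36   0.0883] [0.12 0.68 5.55]
False
blue 23.4 [0.6008 0.2278 0.0883] [ 2.21 -0.84  5.06]
```

```bash
python3 -c "
import cv2,numpy as np
cv2.imwrite('pics/pp.png',np.vstack([cv2.imread('pics/p_yellow.png')[100:400],cv2.imread('pics/p_blue.png')[100:400]]))"
```

```text
(no output)
```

View pics/pp.png

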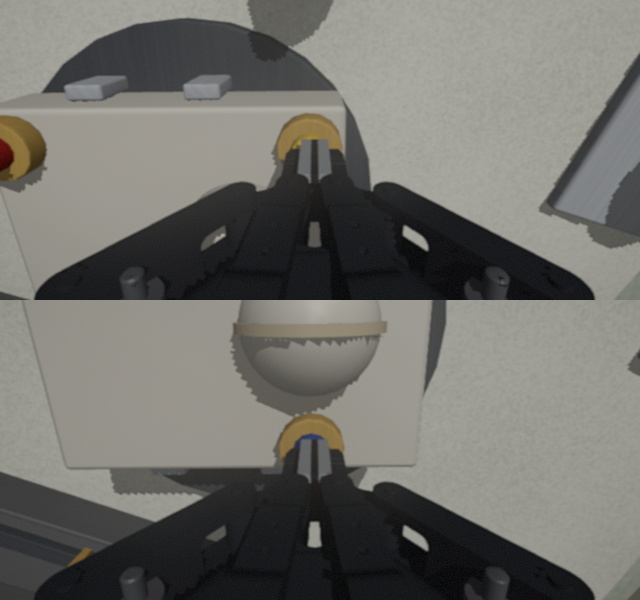

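Both caps sank (yellow at 312,140, blue at 312,440 in the stacked view) at about 7.7 mm and 5 to 5.5 N. Now a look at the console.

Run:
```python
from h import *
import pickle
robot.move_pose([.58,-.25,.30],[180,0,-22])
s=robot.get_state();p=worldcam(robot.camera("wrist"),s);print(s["time"],s["eef_pos"])
pickle.dump(p,open("k1.pkl","wb"))
cv2.imwrite("pics/k1.png",p["color"][:,:,::-1])
for n,z in [("console",0),("lever_knob",.1535)]:
    for r in robot.spot_point(n,p)[:2]:
        u,v=r["at"][0]*640,r["at"][1]*400
        print(n,round(r["confidence"],2),round(u,1),round(v,1),atz(p,u,v,z).round(4))
```

```text
25.825 [ 0.58002615 -0.24921492  0.29922746]
console 0.68 309.1 172.6 [ 0.5704 -0.2368  0.    ]
lever_knob 0.88 286.9 250.7 [ 0.5298 -0.1977  0.1535]
lever_knob 0.53 103.0 96.0 [ 0.7308 -0.1052  0.1535]
```

View pics/k1.png

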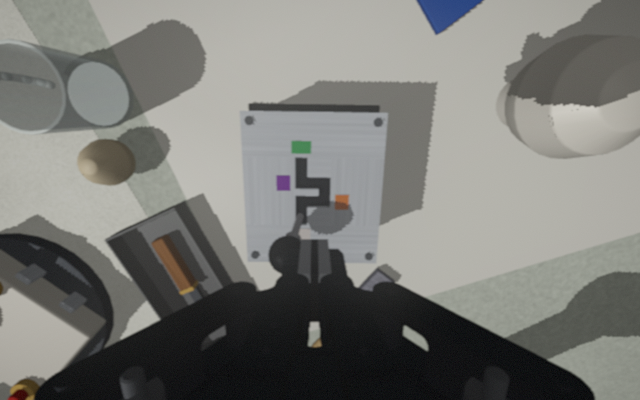

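Run:
```python
from h import *
import pickle
p=pickle.load(open("k1.pkl","rb"));im=p["color"]
g=cv2.cvtColor(im,cv2.COLOR_RGB2GRAY)
S=[]
for u,v in((250,120),(378,122),(255,254),(369,255)):
    w=g[v-8:v+9,u-8:u+9].astype(float);wt=np.clip(np.median(w)-20-w,0,None);yy,xx=np.mgrid[-8:9,-8:9]
    c=np.array([u+(wt*xx).sum()/wt.sum(),v+(wt*yy).sum()/wt.sum()]);X=atz(p,*c,.101);S.append(X[:2]);print(c.round(1),X.round(4))
S=np.array(S);fl,fr,bl,br=S
print("c",S.mean(0),"L",np.linalg.norm(fl-bl),np.linalg.norm(fr-br),"W",np.linalg.norm(fl-fr),np.linalg.norm(bl-br))
d=(fl-bl)+(fr-br);e=(fl-fr)+(bl-br);y1=np.degrees(np.arctan2(d[1],d[0]));y2=np.degrees(np.arctan2(e[1],e[0]))-90
print(y1,y2)
yaw=(y1+y2)/2;a=np.radians(yaw);R=np.array([[np.cos(a),-np.sin(a)],[np.sin(a),np.cos(a)]]);c=S.mean(0)
print("yaw",yaw)
path=np.array([(-56,23),(-19,23),(-19,-23),(19,-23),(19,23),(56,23)])/1000
ov=im.copy()
q=[]
for x in path:
    z=np.sqrt(.165**2-x@x); X=np.r_[R@(x*.1/z)+c,.1];q.append(proj(p,X))
cv2.polylines(ov,[np.round(np.array(q)*16).astype(int)],False,(255,0,0),1,cv2.LINE_AA,4)
x=path[0];K=np.r_[R@x+c,.1535];kq=proj(p,K);print("knob pred",K,kq)
r=304*.02/ (np.array(p["R"])@K+p["t"])[2]
cv2.circle(ov,tuple(np.round(kq*16).astype(int)),int(r*16),(0,255,0),1,cv2.LINE_AA,4)
cv2.imwrite("pics/k1o.png",cv2.resize(ov[95:285,220:410],None,fx=3,fy=3,interpolation=cv2.INTER_CUBIC)[:,:,::-1])
```

```text
[248.9 119.9] [ 0.666 -0.207  0.101]
[377.9 121.9] [ 0.6117 -0.3359  0.101 ]
[254.9 254.3] [ 0.5187 -0.1453  0.101 ]
[368.5 255.9] [ 0.4643 -0.274   0.101 ]
c [ 0.56516679 -0.24052628] L 0.1596478758715198 0.15988278238877587 W 0.13981019295830605 0.13974610491824574
-22.75527906455281 -22.87441558421156
yaw -22.814847324382185
knob pred [ 0.52246643 -0.19761149  0.1535    ] [289.61970596 256.70847968]
```

View pics/k1o.png

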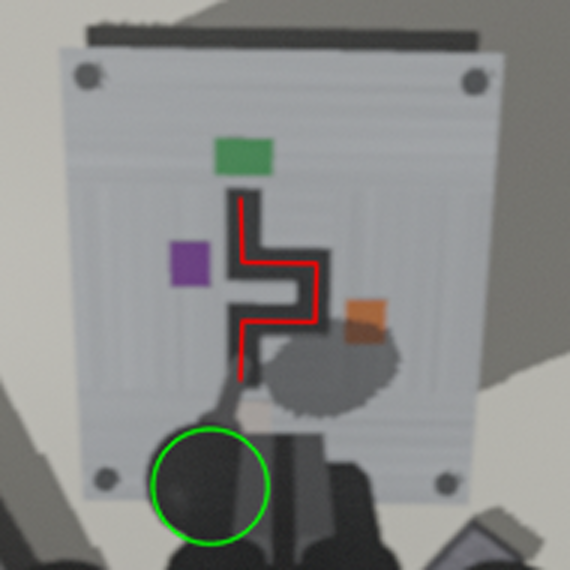

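The screws fit the 160 x 140 mm pattern, the predicted path lies in the slot, and the knob sits at the white end as predicted (285,255). Time to grip the knob.

```bash
cat > con.py <<'E'
import numpy as np
a=np.radians(-22.8);R=np.array([[np.cos(a),-np.sin(a)],[np.sin(a),np.cos(a)]]);c=np.array([.5652,-.2405])
def kw(x,y,dz=0):
    x,y=x/1000,y/1000;z=np.sqrt(.165**2-x*x-y*y)-.019+dz
    return np.r_[R@[x,y]+c,z].tolist()
YAW=-22.8
E
python3 - <<'E'
from h import *; from con import *
robot.open()
robot.move_pose(kw(-56,23,.08),[180,0,YAW])
print(robot.move_straight(kw(-56,23),feed=.1,stop_force=8))
s=robot.get_state();print(s["time"],s["eef_pos"]-kw(-56,23),s["contact_force"])
robot.close(30)
s=robot.get_state();print(s["time"],s["eef_pos"]-kw(-56,23),s["contact_force"],s["opening"])
p=robot.camera("wrist");cv2.imwrite("pics/k2.png",p["color"][:,:,::-1])
E
```

```text
False
28.2417 [ 0.00066905 -0.00028507  0.00072744] [-0.23059222  0.14581916  0.05769141]
28.7417 [3.07596651e-04 4.80930782e-05 7.42373917e-04] [-0.32483261  2.08224423  3.59331269] 0.038283145849528834
```

View pics/k2.png

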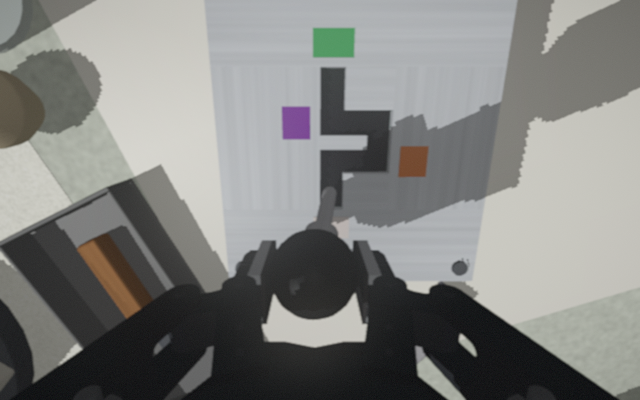

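The knob (315,275) is centred between the pads. I'll drive it through to the orange corner and check there.

Run:
```python
from h import *; from con import *
def go(x,y):
    r=robot.move_straight(kw(x,y),feed=.06,stop_force=20)
    s=robot.get_state();print((x,y),r,round(s["time"],2),((s["eef_pos"]-kw(x,y))*1000).round(1),s["contact_force"].round(1),round(s["opening"],4))
go(-19,23);go(-19,-23);robot.pause(.45)
p=robot.camera("wrist");cv2.imwrite("pics/k3.png",p["color"][:,:,::-1])
s=robot.get_state();print(s["time"],s["contact_force"])
```

```text
(-19, 23) False 29.57 [-0.2  0.1 -0.5] [0.9 0.6 0.6] 0.0386
(-19, -23) False 30.49 [ 0.7 -0.4  1.2] [-0.7  2.4  5.7] 0.0383
30.9917 [0.56319317 1.32128289 4.97549487]
```

View pics/k3.png

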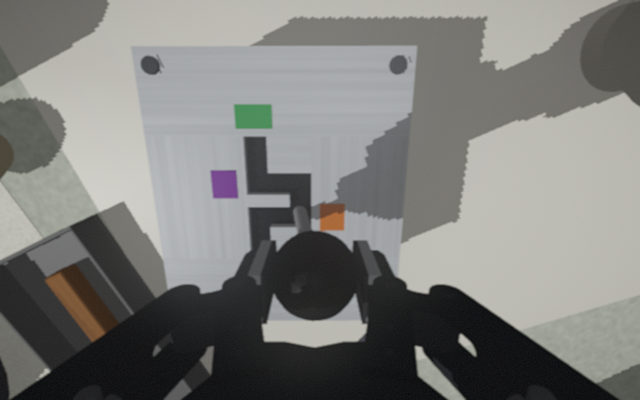

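The stem is in the orange corner (302,215). Moving on to purple and then green.

Run:
```python
from h import *; from con import *
def go(x,y):
    r=robot.move_straight(kw(x,y),feed=.06,stop_force=20)
    s=robot.get_state();print((x,y),r,round(s["time"],2),((s["eef_pos"]-kw(x,y))*1000).round(1),s["contact_force"].round(1),round(s["opening"],4))
go(19,-23);go(19,23)
p=robot.camera("wrist");cv2.imwrite("pics/k4.png",p["color"][:,:,::-1])
robot.pause(.47)
go(56,23)
p=robot.camera("wrist");cv2.imwrite("pics/k5.png",p["color"][:,:,::-1])
a=cv2.imread("pics/k4.png")[:300];b=cv2.imread("pics/k5.png")[:300];cv2.imwrite("pics/k45.png",np.vstack([a,b]))
```

```text
(19, -23) False 31.77 [-0.1 -0.5 -0. ] [-0.7 -1.4  2. ] 0.0384
(19, 23) False 32.69 [ 0.6 -0.7  1.2] [-1.5 -3.8  5.6] 0.038
(56, 23) False 33.99 [0.4 0.7 0.1] [1.7 0.7 4.3] 0.0382
```

View pics/k45.png

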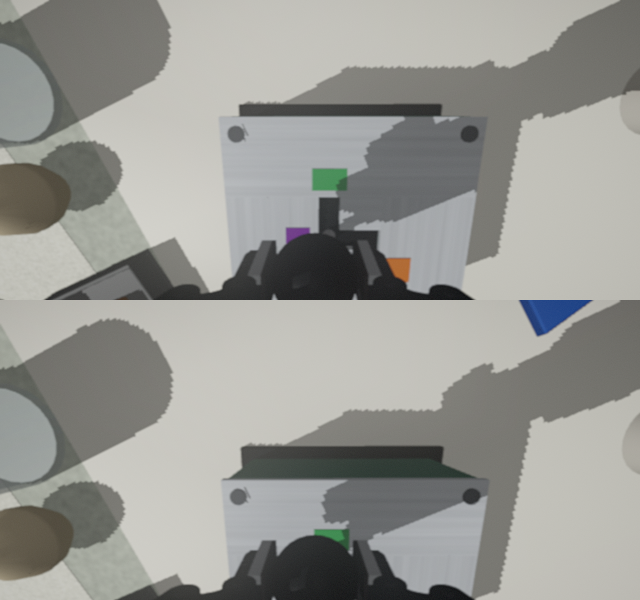

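The lever went through purple and is at the green end. Release, retreat and verify.

Run:
```python
from h import *; from con import *
import pickle
robot.open()
s=robot.get_state();print(s["time"],s["contact_force"])
robot.move_straight(kw(56,23,.10),feed=.15)
robot.move_straight((np.array(kw(56,23,.15))-np.r_[R@[.14,0],0]).tolist(),feed=.25)
s=robot.get_state();p=worldcam(robot.camera("wrist"),s);print(s["time"])
cv2.imwrite("pics/f1.png",p["color"][:,:,::-1])
K=np.r_[R@[.056,.023]+c,.1535];print("knob expected px",proj(p,K))
for r in robot.spot_point("lever_knob",p)[:2]:
    u,v=r["at"][0]*640,r["at"][1]*400;X=atz(p,u,v,.1535);print(r["confidence"],u,v,((X[:2]-c)@R*1000).round(1))
q=robot.camera("side");cv2.imwrite("pics/f2.png",q["color"][:,:,::-1])
```

```text
34.5667 [ 0.27909231 -0.5175871  -0.86735203]
36.125
knob expected px [314.93772885  24.11581817]
0.7 313.6 24.279999999999998 [55.9 24.1]
```

View pics/f1.png

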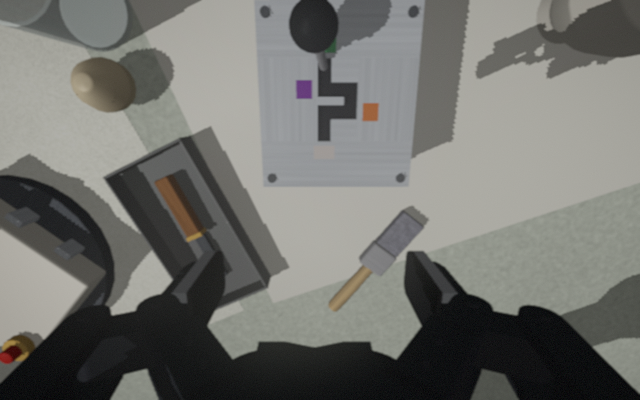

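View pics/f2.png

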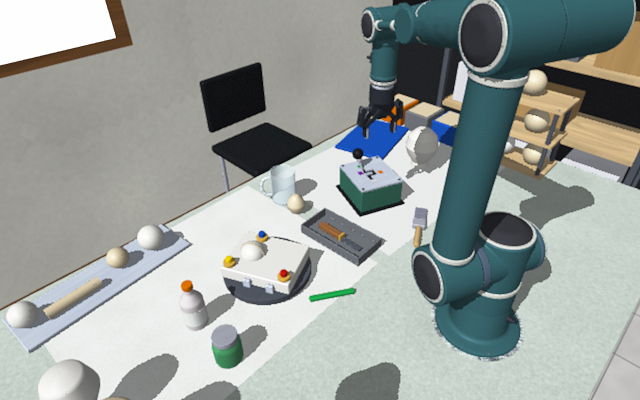

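The knob is at (55.9, 24.1) mm, which is the green end. The rasp lies in the tray, the bystanders stand where they were, and the arm is clear.

```bash
python3 -c "
from rig import robot
print(robot.hand_in(), robot.get_state()['time'])"
```

```text
the job is handed in; nothing more can be done
the job is handed in; nothing more can be done
```

The job is done and handed in; the clock read about 36 s at the last check, against the 72 s limit. `hand_in()` gave no verdict.

- **Rasp:** I gripped it by the handle, lowered it until it touched the tray floor and released it there. The last pictures show it lying flat inside the tray. To keep the open finger off the half ball, I gripped about 7 mm off centre, so the rasp slid slightly on the mould as the jaws closed.
- **Pins:** I pressed red, then yellow, then blue, each to about 7.7–8 mm down by tool position, at 5–5.5 N. On the first red reading, position gave 7 mm but force gave only about 5 mm, so I pressed it about 1 mm further before lifting. The pin joints themselves cannot be read, so these depths are inferred.
- **Lever:** I drove it through the gate with pauses of about half a second in the orange and purple corners, then let go. The knob was last seen at (55.9, 24.1) mm, against (56, 23) for the green end.
- **Everything else:** the other things on the bench look unmoved by eye in the last side view, and the gripper is clear of everything.

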